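# Open the receipt printer at the jewellery stall

### The arm

A 6-joint arm with a two-finger parallel gripper is mounted at the origin on the work surface. World frame = base frame: x ahead of the robot, y to its left, z up, the work surface at z = 0. Lengths are in m, angles in rad, forces in N, time in s.
With the tool pointing down it reaches from about 0.225 to 0.875 m from the base axis. Payload 3.4 kg.
Tool frame: the origin (TCP) lies on the centre line of the jaws, within the pads' length; the fingertips stand 11 mm ahead of it and the grasp point (between the pads) lies 8 mm behind it; z points along the fingers, y is the line along which they close (so a half turn about z gives the same grasp; the last joint's range is limited). The gripper opens to 85 mm and grips with 20 to 120 N. Pads are 22 mm wide; open, the fingers measure 114 mm over their backs; the gripper's body (76 mm by 85 mm) begins 54 mm behind the grasp point. The pads swing forward as they close: fully open they stand 13 mm farther back than shut.
Start: joints at [-1.237, 0.276, 1.505, -0, 1.361, -0.121], TCP at [0.253, -0.517, 0.242] pointing down, gripper open.
Joint ranges: [-2.89, 2.89], [-0.75, 2.08], [0.22, 2.7], [-1.18, 4.32], [0.11, 2.71], [-2.7, 2.7]. Speed limits (rad/s): [2.57, 2.57, 3.14, 3.14, 3.14, 3.14].

### API

Orientations are given as a unit quaternion [w, x, y, z].
In Python, from rig import manip, eyes, job gives the robot as it stands.
- The arm moves only by the tool drive_tool, never from a script. Its argument "rows" is a list of rows, each a list of 3 entries, a list of its own where there are three numbers: the turn, a rotation vector about the world's x, y, z in rad, then the shift along the world's x, y, z in cm, then the finger opening in cm, from 0 to 8.54. A call has 1 to 8 rows; each row shifts and turns the commanded pose from where the row before left it; what a row does not reach is not made up. A row lasts 1/8 s, in which the tool goes at most 62.5 mm and 10.7 degrees, less where a joint would pass 70% of its speed; a pose out of reach is approached as far as the arm can. A call is refused whole if a number of a shift passes 6.25 or a number of a turn 0.188, either way. A call with a gripper value outside its range is refused whole. The fingers move at their own pace and stop on an object; "force" is the grip in N (left out, the last holds). Time passes only in rows, so rows that do not move let the fingers close. It gives the time, the measured TCP pose, the force, the opening and the grip force at its end, in the units of the state.
- manip.get_state(): the state, without advancing time (a new reading comes with each control period).
- eyes.get_image(name): name is "side" or "top" or "wrist"; returns the picture (384x512x3 uint8, red, green, blue); there is no depth.
- eyes.get_calibration(name): a dict with "camera_matrix" (3x3 intrinsics, pixels), "view" (4x4, takes a point from world to camera coordinates). Camera axes: x right, y up, looking along -z (the intrinsics and any distortion apply to the point x, -y, -z); pixel columns grow to the right and rows downward; lengths in m; the calibration is good to about 2 mm. The wrist camera is an equidistant fisheye: a pixel r from the principal point sees the ray r / f radians off the axis. A picture is of the moment at which its call begins: read the wrist's pose just before it. get_calibration takes no time and is no camera call; for the wrist camera it gives the pose at the moment of the call.
- job.sign_off(): hands the job in; it is judged then, once.
The state is a dict: "clock": time; "qpos": joint angles; "qd": joint speeds; "effort": joint torques, N m; "position": TCP position; "ee_rot": TCP orientation; "contact_force": force on the tool from outside, world axes, zero at the start; "moment": the same for the moment, N m; "width": finger opening in m; "gripper_force": force on a finger pad.
Only numpy, scipy, OpenCV 4.12 (cv2) and the standard library are available. Lean on these libraries where they do the work, as an engineer would, in place of code of your own. Each camera call takes 0.05 s, during which the arm holds its last target. There are 200 camera calls.

### The job

The receipt printer on the sales table has run out of paper and must be opened for a new roll. Press the green release tab down until the cover springs up, then push the cover back about its rear hinge until it rests fully open against its stop, and leave it so. Only push: do not squeeze or force the cover, do not lift or shove the printer, and leave the paper roll, ring box and card reader where they stand.

Things in the scene. Friction and masses are not known exactly. Their poses are not given: they have to be found in the camera images.
- printer: charcoal receipt printer, loose on rubber feet, 1.2 kg, 195 mm deep (its x, from the front, nearest the robot, to the rear) by 142 mm wide (y). Origin: centre of its underside, on the table. The front 52 mm are fixed housing, flat top 120 mm high; behind it the cover, top 127 mm high when closed, over an open roll bay (side walls 9 mm thick, 115 mm high; floor 40 mm high).
- tab (a joint): travel of the green release tab, m: 0 at rest, grows as it is pressed straight down, stop at 0.006. 1.4 N starts it, 4.5 N holds it at the stop; its catch lets the cover go between 0.0025 and 0.005. It springs back when let go.
- tab_pad (a point): centre of the top of the tab's green pad, 26 (x) by 32 mm (y), on the front housing, on the right as seen from the robot: at rest 129 mm above the table (9 mm proud of the housing), 72 mm in front of the printer's centre and 46 mm to its right (-y). Its rear edge is 15 mm in front of the cover's front edge. Moves with the tab; axes as the printer's.
- cover (a joint): opening angle of the cover, rad: 0 closed and latched, about 0.5 when sprung up by itself, 1.92 fully open at its stop (leaning 20 degrees back beyond upright). Damped hinge. From 0.5 on it must be pushed (under 1 N at the front edge) and falls back to 0.5 if let go; beyond 1.75 it goes on slowly to the stop by its own weight and stays there.
- cover_hinge (a point): point on the cover's hinge line, in the middle of its width: 116 mm above the table, 88 mm behind the printer's centre; the line runs along the printer's y. Axes turn with the cover and are the printer's when it is closed.
- cover_plate: the hinged cover. Origin: middle of its lower front edge, 132 mm from the hinge line; x runs from there to the hinge, z out of its upper side. A flat plate 132 (x) by 136 (y) by 11 mm (up from the origin); under it, 8 mm behind the front edge, a platen roller 84 mm wide reaching 12 mm below the underside. When sprung up (0.5 rad) the front edge is about 63 mm higher than when closed.
- paper_roll: bystander: fresh white paper roll standing on end, 70 mm in diameter, 80 mm high, origin at the centre of its underside
- ring_box: bystander: dark blue ring box with a gold line, 54 mm square, 43 mm high, origin at the centre of its underside
- card_reader: bystander: white card reader lying flat, 110 (x) by 68 (y) by 18 mm, origin at the centre of its underside

How it is judged:
On the way, in this order (a step that is already met when the one before it is completed fails the run):
1. the release tab is pressed (value of joint tab above 0.002 m).
2. the cover has sprung up (value of joint cover between 0.35 and 1.2 rad), for 0.1 s.
3. the cover has been pushed fully open (value of joint cover above 1.82 rad), for 0.2 s.
At the end, for the whole second after the job is handed in: the cover rests open at more than 1.82 rad, the tab is back up (pressed under 1 mm), the printer stands level within 30 mm of where it was, and each bystander within 20 mm of where it was (value of joint cover above 1.82 rad and velocity of joint cover below 0.1 rad/s and value of joint tab below 0.001 m and distance of printer from where it was at the start of the episode below 0.03 m and angle between printer's own z axis and vertical below 0.05 rad and distance of each of paper_roll, ring_box, card_reader from where it was at the start of the episode below 0.02 m); the robot touches nothing.
It fails at once if the printer is shoved more than 30 mm (distance of printer from where it was at the start of the episode above 0.03 m).
It fails at once if the printer is lifted or tipped (height (world z) of printer above 0.012 m or angle between printer's own z axis and vertical above 0.12 rad).
It fails at once if the cover is squeezed or forced (more than 15 N on it) (contact force between the fingers and cover_plate above 15 N).
It fails at once if a bystander is moved more than 20 mm or lifted (distance of any of paper_roll, ring_box, card_reader from where it was at the start of the episode above 0.02 m).
It also fails if it takes over 45 s, if anything falls off the work surface, if the arm or the gripper's body presses on something with over 40 N, if the wrist force passes 120 N, or if a joint passes its speed limit or range.

## Working session

There is one attempt and no reset: what is moved stays moved. The work goes in short steps, Python scripts to look and compute and a tool call to move; the robot and the scene stay as the last step left them, time stands still between calls to the robot, and variables do not carry over. Pictures are saved under pics/ and viewed, at most 10 in all, crops included, and the job is handed in when it is done.

Besides the shell and the picture viewer there is one more tool, called after "Emit:" as a command line: name --argument value ..., lists and objects as JSON in quotes. drive_tool: Moves the arm, as the interface text tells. Its arguments: {"type":"object","properties":{"rows":{"type":"array"},"force":{"type":"number"}},"required":["rows"]}

```bash
mkdir -p pics; python3 - <<'E'
from rig import manip, eyes, job
import cv2,numpy as np
a=eyes.get_image("top");b=eyes.get_image("side")
cv2.imwrite("pics/a.png",cv2.resize(a[:,:,::-1],(800,600)));cv2.imwrite("pics/b.png",cv2.resize(b[:,:,::-1],(800,600)))
np.save("top.npy",a);np.save("side.npy",b)
for n in("top","side"):
  c=eyes.get_calibration(n);print(n,np.round(c["camera_matrix"],1).tolist(),np.round(c["view"],3).tolist(),[k for k in c])
s=manip.get_state();print({k:np.round(v,3) for k,v in s.items()})
E
```

```text
top [[413.6, 0.0, 260.4], [0.0, 413.6, 196.1], [0.0, 0.0, 1.0]] [[-0.01, -1.0, 0.021, 0.031], [0.982, -0.006, 0.186, -0.635], [-0.186, 0.023, 0.982, -1.055], [0.0, 0.0, 0.0, 1.0]] ['camera_matrix', 'view']
side [[471.1, 0.0, 254.1], [0.0, 471.1, 191.5], [0.0, 0.0, 1.0]] [[-0.863, -0.504, -0.02, 0.579], [0.318, -0.574, 0.755, -0.256], [-0.392, 0.645, 0.656, -0.852], [0.0, 0.0, 0.0, 1.0]] ['camera_matrix', 'view']
{'clock': np.float64(0.1), 'qpos': array([-1.237,  0.277,  1.506,  0.   ,  1.361, -0.121]), 'qd': array([-0.   , -0.002, -0.003, -0.001,  0.001,  0.   ]), 'effort': array([ 2.000e-03, -4.177e+01, -2.464e+01, -0.000e+00,  6.000e-03,
       -0.000e+00]), 'position': array([ 0.252, -0.516,  0.242]), 'ee_rot': array([-0.001,  0.974,  0.225, -0.   ]), 'contact_force': array([0.026, 0.139, 0.49 ]), 'moment': array([-0.02 , -0.01 , -0.036]), 'gripper_force': np.float64(0.0), 'width': np.float64(0.085)}
```

View pics/a.png

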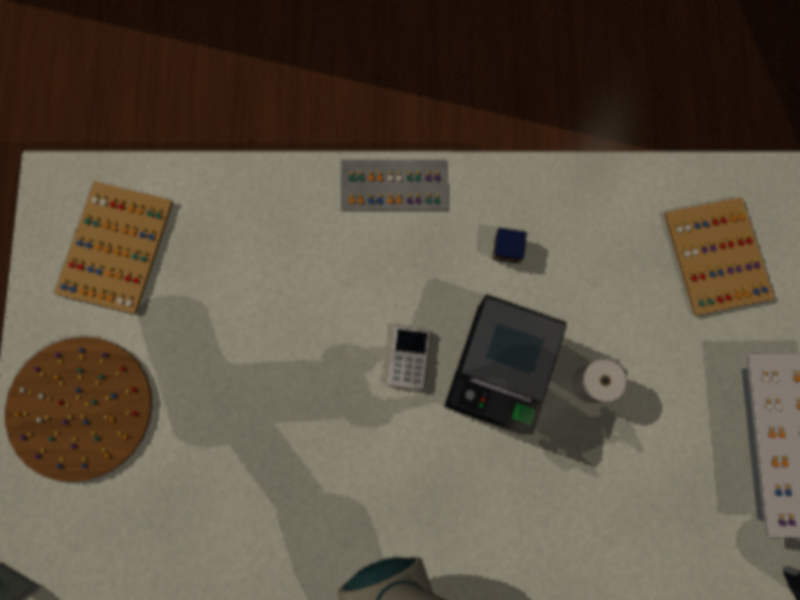

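View pics/b.png

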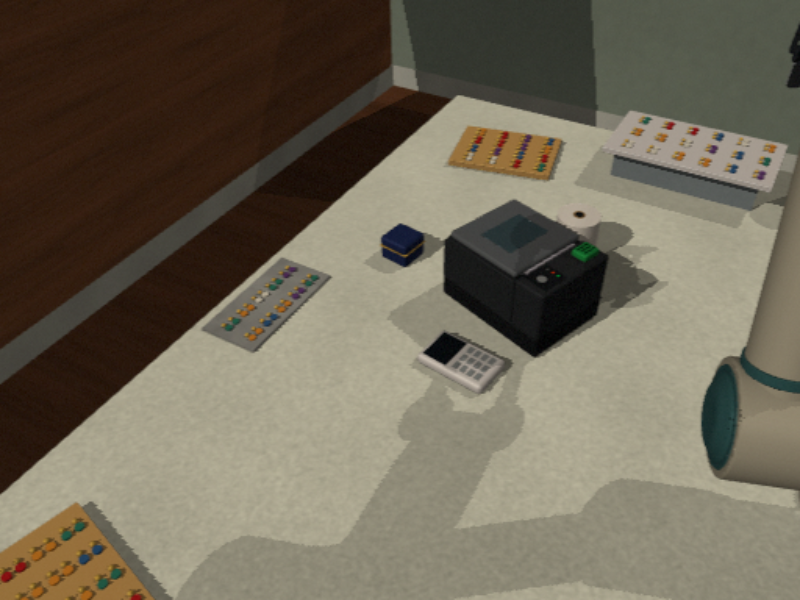

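Top view: the printer is yawed, with its green pad at about (523,413), front housing corners at (447,405) and (533,432), and cover rear corners at (487,297) and (566,321). The side view shows the pad at about (585,252), with the roll to the printer's right.

```bash
cat > h.py <<'E'
import numpy as np,cv2
from rig import manip, eyes, job
from scipy.optimize import least_squares
def proj(n,P):
  c=eyes.get_calibration(n);V=np.array(c["view"]);p=np.atleast_2d(P)@V[:3,:3].T+V[:3,3]
  p=p*[1,-1,-1];q=p@np.array(c["camera_matrix"]).T;return q[:,:2]/q[:,2:]
def green(im):
  im=im.astype(int);m=(im[...,1]>1.6*im[...,0])&(im[...,1]>1.6*im[...,2])&(im[...,1]>70);k,l,s,c=cv2.connectedComponentsWithStats(m.astype(np.uint8));i=1+np.argmax(s[1:,4]);return c[i],s[i]
def W(p,L):
  c,s=np.cos(p[2]),np.sin(p[2]);L=np.atleast_2d(L);return np.c_[p[0]+c*L[:,0]-s*L[:,1],p[1]+s*L[:,0]+c*L[:,1],L[:,2]]
E
python3 - <<'E'
from h import *
g=[green(np.load(n+".npy")) for n in("top","side")];print(g)
pad=[-.072,-.046,.127]
L=[pad,[-.0975,.071,.12],[-.0975,-.071,.12],[.088,.068,.127],[.088,-.068,.127]]
T=np.array([[447,405],[533,432],[487,297],[566,321]])*.64
def f(p):
  return np.r_[(proj("top",W(p,L))-np.vstack([g[0][0],T])).ravel(),(proj("side",W(p,pad))-g[1][0]).ravel()]
r=least_squares(f,[.55,-.15,-.2]);print(r.x,np.round(r.fun,1));np.save("p.npy",r.x)
print("pad",W(r.x,[-.072,-.046,.129]),"dir",np.cos(r.x[2]),np.sin(r.x[2]))
for n,t,z in(("roll",(605,380),.08),("ring",(511,244),.043)):
  print(n,least_squares(lambda q:(proj("top",[q[0],q[1],z])-np.array(t)*.64).ravel(),[.5,-.2]).x)
E
```

```text
[(array([330.0625, 264.4375]), array([329, 261,   3,   7,  16], dtype=int32)), (array([372.96341463, 161.30487805]), array([366, 156,  17,  11,  82], dtype=int32))]
[ 0.53416923 -0.13279406 -0.35408894] [ 3.7 -0.1 -0.8 -1.2 -1.4  1.2 -1.3 -1.1 -0.9  1.5  0.1 -1.1]
pad [[ 0.45068605 -0.15097536  0.129     ]] dir 0.9379627767550716 -0.3467359649963006
roll [ 0.50467164 -0.30233821]
ring [ 0.75100883 -0.1615311 ]
```

Emit:
drive_tool --rows '[[[0, 0, -0.101], [2.5, 4.5, 0], 0], [[0, 0, -0.101], [2.5, 4.5, 0], 0], [[0, 0, -0.101], [2.5, 4.5, 0], 0], [[0, 0, -0.101], [2.5, 4.5, 0], 0], [[0, 0, -0.101], [2.5, 4.5, 0], 0], [[0, 0, -0.101], [2.5, 4.5, 0], 0], [[0, 0, -0.101], [2.5, 4.5, 0], 0], [[0, 0, -0.101], [2.0, 4.5, 0], 0]]' --force 20

```text
clock: 1.1
position: [0.4482, -0.155, 0.242]
ee_rot: [-0.0, 0.984, -0.177, -0.0]
contact_force: [0.4, 0.1, 0.3]
width: 0.0001
gripper_force: 0.0
```

Emit:
drive_tool --rows '[[[-0.06, -0.164, 0], [0, 0, -1], 0], [[-0.06, -0.164, 0], [0, 0, -1.5], 0], [[-0.06, -0.164, 0], [0, 0, -1.5], 0], [[0, 0, 0], [0, 0, -1.5], 0], [[0, 0, 0], [0, 0, 0], 0]]'

```text
clock: 1.72
position: [0.4461, -0.1558, 0.1859]
ee_rot: [0.044, 0.951, -0.17, 0.254]
contact_force: [-0.7, 0.4, 0.0]
width: 0.0003
gripper_force: 0.0
```

```bash
python3 - <<'E'
from h import *
from scipy.spatial.transform import Rotation as R
pad=[-.072,-.046,.129]
L=[pad,[-.0975,.071,.12],[-.0975,-.071,.12],[.088,.068,.127],[.088,-.068,.127]]
T=np.array([[523,413],[447,405],[533,432],[487,297],[566,321]])*.64
f=lambda p:np.r_[(proj("top",W(p,L))-T).ravel(),(proj("side",W(p,pad))-[373.5,160.5]).ravel()]
r=least_squares(f,[.55,-.15,-.2]);print(r.x,np.round(r.fun,1));np.save("p.npy",r.x);print(W(r.x,pad))
s=manip.get_state();M=R.from_quat(s["ee_rot"],scalar_first=True).as_matrix();print(np.round(s["position"],4),np.round(M,3).tolist(),s["clock"],s["width"],s["contact_force"])
b=eyes.get_image("side");t=eyes.get_image("top")
a=cv2.resize(b[100:230,300:460],None,fx=3,fy=3);c=cv2.resize(t[170:300,260:420],None,fx=3,fy=3)
im=np.hstack([a,c])[:,:,::-1];cv2.imwrite("pics/c.png",cv2.resize(im,(800,325)))
E
```

```text
[ 0.53405795 -0.13466293 -0.34326635] [ 0.3 -0.1  0.2 -0.7 -0.2  1.1 -1.  -0.9 -0.5  1.2  0.  -1.7]
[[ 0.45077643 -0.15374665  0.129     ]]
[ 0.4461 -0.1558  0.1859] [[0.814, -0.346, 0.467], [-0.301, -0.938, -0.171], [0.498, -0.002, -0.867]] 1.725 0.000262145948509194 [-0.69618109  0.43637574  0.0151315 ]
```

View pics/c.png

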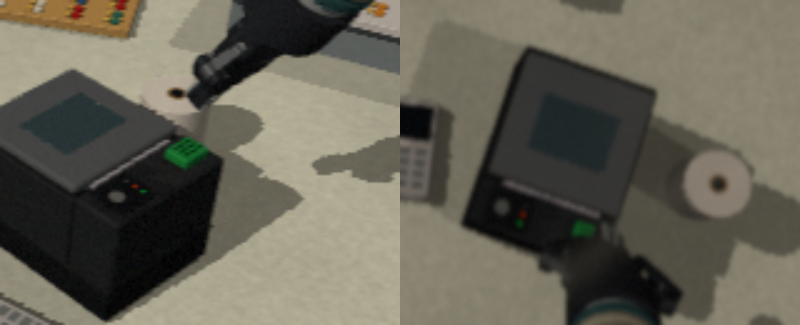

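Side view (left): the shut fingertips are about 45 mm above the pad. Top view: the tool leans toward the robot, clear of the cover. Descending.

Emit:
drive_tool --rows '[[[0, 0, 0], [0.8, 0, -1.2], 0], [[0, 0, 0], [0, 0, -1.2], 0], [[0, 0, 0], [0, 0, -0.8], 0], [[0, 0, 0], [0, 0, -0.4], 0], [[0, 0, 0], [0, 0, -0.2], 0], [[0, 0, 0], [0, 0, 0], 0]]'

```text
clock: 2.58
position: [0.4558, -0.1567, 0.1495]
ee_rot: [0.045, 0.951, -0.17, 0.255]
contact_force: [0.9, -0.8, -0.1]
width: 0.0
gripper_force: 0.0
```

Emit:
drive_tool --rows '[[[0, 0, 0], [0, 0, -0.1], 0], [[0, 0, 0], [0, 0, -0.1], 0], [[0, 0, 0], [0, 0, -0.1], 0], [[0, 0, 0], [0, 0, 0], 0]]'

```text
clock: 3.08
position: [0.4555, -0.1566, 0.1462]
ee_rot: [0.045, 0.951, -0.17, 0.255]
contact_force: [0.4, -0.4, 0.3]
width: 0.0001
gripper_force: 0.0
```

Emit:
drive_tool --rows '[[[0, 0, 0], [0, 0, -0.1], 0], [[0, 0, 0], [0, 0, -0.1], 0], [[0, 0, 0], [0, 0, -0.1], 0], [[0, 0, 0], [0, 0, 0], 0]]'

```text
clock: 3.58
position: [0.4555, -0.1565, 0.1432]
ee_rot: [0.045, 0.951, -0.17, 0.255]
contact_force: [-0.4, 0.2, 0.1]
width: 0.0002
gripper_force: 0.0
```

Emit:
drive_tool --rows '[[[0, 0, 0], [0, 0, -0.1], 0], [[0, 0, 0], [0, 0, -0.1], 0], [[0, 0, 0], [0, 0, -0.1], 0], [[0, 0, 0], [0, 0, 0], 0]]'

```text
clock: 4.08
position: [0.4557, -0.1567, 0.1405]
ee_rot: [0.045, 0.951, -0.17, 0.255]
contact_force: [-1.0, 0.5, 3.1]
width: -0.0004
gripper_force: 1.1
```

Contact at about 0.141; now pressing.

Emit:
drive_tool --rows '[[[0, 0, 0], [0, 0, -0.1], 0], [[0, 0, 0], [0, 0, -0.1], 0], [[0, 0, 0], [0, 0, -0.1], 0], [[0, 0, 0], [0, 0, -0.1], 0], [[0, 0, 0], [0, 0, 0], 0], [[0, 0, 0], [0, 0, 0], 0]]'

```text
clock: 4.82
position: [0.4557, -0.1567, 0.1365]
ee_rot: [0.045, 0.951, -0.17, 0.255]
contact_force: [-0.2, 0.7, 5.2]
width: 0.0002
gripper_force: 2.1
```

```bash
python3 - <<'E'
from h import *
b=eyes.get_image("side");t=eyes.get_image("top")
a=cv2.resize(b[80:230,260:420],None,fx=3,fy=3);c=cv2.resize(t[150:300,260:420],None,fx=3,fy=3)
im=np.hstack([a,c])[:,:,::-1];cv2.imwrite("pics/d.png",cv2.resize(im,(800,375)))
E
```

```text
(no output)
```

View pics/d.png

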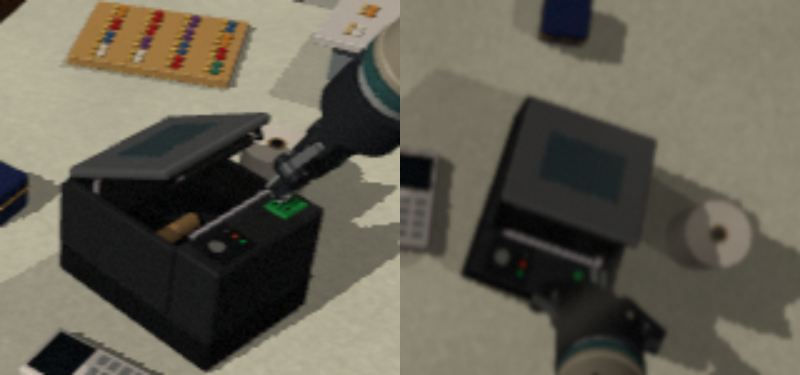

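Cover sprung up; pad still held by the fingertips at left-image (280,195). Now I'll compute the retreat, the entry under the cover at mid-width, and the arc.

```bash
python3 - <<'E'
from h import *
p=np.load("p.npy");t=.95
d=np.array([np.sin(t),0,-np.cos(t)]);n=np.array([np.cos(t),0,np.sin(t)])
def tcp(C): return W(p,np.array(C)-.011*n-.011*d)[0]
arc=lambda f:[.088-.106*np.cos(f),0,.116+.106*np.sin(f)]
P=[manip.get_state()["position"],tcp(np.array(arc(.296))-.06*d)]+[tcp(arc(f)) for f in np.linspace(.296,1.86,9)]
P=np.array(P);print(np.round(P,4));print(np.round(np.diff(P,axis=0)*100,2))
print("tilt axis y",-np.sin(p[2]),np.cos(p[2]))
E
```

```text
[[ 0.4557 -0.1567  0.1365]
 [ 0.461  -0.1086  0.1793]
 [ 0.507  -0.125   0.1444]
 [ 0.5145 -0.1277  0.1635]
 [ 0.5253 -0.1315  0.1807]
 [ 0.5391 -0.1365  0.1953]
 [ 0.5553 -0.1422  0.2068]
 [ 0.5732 -0.1487  0.2148]
 [ 0.5923 -0.1555  0.2189]
 [ 0.6118 -0.1625  0.219 ]
 [ 0.6309 -0.1693  0.215 ]]
[[ 0.53  4.81  4.28]
 [ 4.6  -1.64 -3.49]
 [ 0.75 -0.27  1.91]
 [ 1.08 -0.39  1.72]
 [ 1.38 -0.49  1.46]
 [ 1.62 -0.58  1.15]
 [ 1.8  -0.64  0.8 ]
 [ 1.91 -0.68  0.41]
 [ 1.95 -0.7   0.01]
 [ 1.91 -0.68 -0.39]]
tilt axis y 0.3365646773401088 0.9416603517016889
```

Emit:
drive_tool --rows '[[[0, 0, 0], [-0.4, 0.15, 0.8], 0], [[0, 0, 0], [-0.9, 0.3, 1.6], 0], [[0, 0, 0], [-1.0, 0.4, 2.0], 0], [[0, 0, 0], [0, 0, 0], 0]]'

```text
clock: 5.42
position: [0.4322, -0.148, 0.1813]
ee_rot: [0.045, 0.951, -0.17, 0.256]
contact_force: [0.8, -0.6, -0.4]
width: -0.0
gripper_force: 0.0
```

Emit:
drive_tool --rows '[[[-0.048, -0.135, 0], [0.3, 1.3, 0], 0], [[-0.048, -0.135, 0], [0.5, 1.3, 0], 0], [[-0.048, -0.135, 0], [0.7, 1.3, 0], 0], [[0, 0, 0], [1.3, 0, -0.2], 0], [[0, 0, 0], [0, 0, 0], 0]]'

```text
clock: 6.05
position: [0.4677, -0.1083, 0.1822]
ee_rot: [0.031, 0.918, -0.147, 0.366]
contact_force: [1.1, -0.8, -0.7]
width: -0.0
gripper_force: 0.0
```

```bash
python3 - <<'E'
from h import *
from scipy.spatial.transform import Rotation as R
s=manip.get_state();M=R.from_quat(s["ee_rot"],scalar_first=True).as_matrix();print(np.round(s["position"],4),np.round(M,3).tolist(),s["qpos"])
b=eyes.get_image("side");t=eyes.get_image("top")
a=cv2.resize(b[80:230,260:420],None,fx=3,fy=3);c=cv2.resize(t[150:300,260:420],None,fx=3,fy=3)
im=np.hstack([a,c])[:,:,::-1];cv2.imwrite("pics/e.png",cv2.resize(im,(800,375)))
E
```

```text
[ 0.4677 -0.1083  0.1822] [[0.689, -0.293, 0.663], [-0.248, -0.955, -0.165], [0.681, -0.051, -0.73]] [-0.50661098 -0.07460649  2.37028163  1.020115    0.21017986  0.44066396]
```

View pics/e.png

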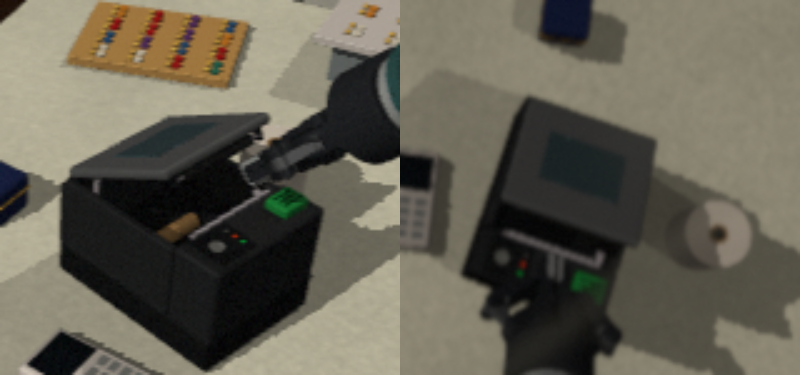

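The tool is in front of the raised cover at mid-width, with its tilt limited to about 43° from vertical, which is still usable. I'll recompute for that tilt.

```bash
cat > plan.py <<'E'
from h import *
from scipy.spatial.transform import Rotation as R
p=np.load("p.npy");s=manip.get_state();M=R.from_quat(s["ee_rot"],scalar_first=True).as_matrix()
Z=W([0,0,p[2]],np.eye(3)).T  # printer axes
d=Z.T@M[:,2];n=Z.T@M[:,0]
c=Z.T@(s["position"]-[p[0],p[1],0])
C=c+.011*d+.011*n;print("d",d.round(3),"n",n.round(3),"C now",C.round(4),"phi",np.arctan2(C[2]-.116,.088-C[0]),"r",np.hypot(C[2]-.116,.088-C[0]),s["clock"],s["qpos"].round(2))
arc=lambda f:np.array([.088-.106*np.cos(f),0,.116+.106*np.sin(f)])
E
python3 - <<'E'
from plan import *
P=[C,arc(.22)-.03*d]+[arc(f) for f in np.linspace(.22,1.86,9)]
D=np.diff(np.array(P),axis=0)@Z.T*100;print(D.round(2))
E
```

```text
d [ 0.68   0.069 -0.73 ] n [ 0.732 -0.001  0.682] C now [-0.0565  0.0033  0.1818] phi 0.4271208886089482 r 0.15878608607515454 6.15 [-0.51 -0.08  2.37  1.02  0.21  0.44]
[[ 1.77 -1.2  -2.07]
 [ 1.99 -0.49 -2.19]
 [ 0.65 -0.23  2.06]
 [ 1.03 -0.37  1.87]
 [ 1.37 -0.49  1.61]
 [ 1.65 -0.59  1.28]
 [ 1.86 -0.66  0.9 ]
 [ 1.99 -0.71  0.48]
 [ 2.04 -0.73  0.04]
 [ 2.01 -0.72 -0.4 ]]
```

Emit:
drive_tool --rows '[[[0, 0, 0], [0.7, -0.4, -1.2], 0], [[0, 0, 0], [1.0, -0.5, -1.2], 0], [[0, 0, 0], [1.0, -0.4, -1.0], 0], [[0, 0, 0], [1.0, -0.4, -0.9], 0], [[0, 0, 0], [0, 0, 0], 0]]'

```text
clock: 6.78
position: [0.5039, -0.1251, 0.1389]
ee_rot: [0.03, 0.918, -0.148, 0.366]
contact_force: [0.0, 0.3, 0.8]
width: -0.0004
gripper_force: 0.0
```

```bash
python3 - <<'E'
from plan import *
print(s["contact_force"].round(1))
P=[C]+[arc(f) for f in np.linspace(.22,1.86,9)]
D=np.diff(np.array(P),axis=0)@Z.T*100;print(D[0].round(2))
b=eyes.get_image("side");a=cv2.resize(b[80:230,260:420],None,fx=4,fy=4);cv2.imwrite("pics/f.png",a[:,:,::-1])
E
```

```text
d [ 0.68   0.068 -0.73 ] n [ 0.732 -0.003  0.681] C now [-0.0161 -0.0005  0.1383] phi 0.21148415974230114 r 0.10644785155332594 6.775 [-0.5   0.09  2.38  1.92  0.18 -0.47]
[0.  0.3 0.8]
[0.08 0.02 0.08]
```

View pics/f.png

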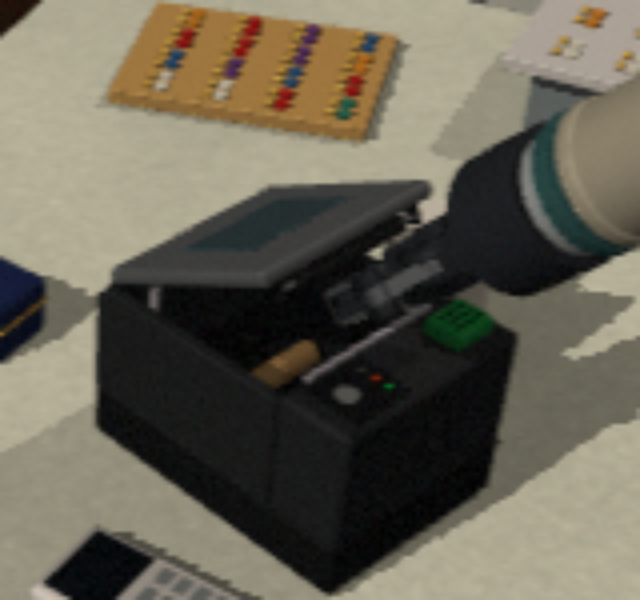

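The fingertips are under the raised cover, near (350,305), clear of the housing and the tab. I'll start lifting along the arc.

Emit:
drive_tool --rows '[[[0, 0, 0], [0.15, -0.05, 0.5], 0], [[0, 0, 0], [0.15, -0.05, 0.5], 0], [[0, 0, 0], [0.2, -0.06, 0.5], 0], [[0, 0, 0], [0.2, -0.07, 0.5], 0], [[0, 0, 0], [0.22, -0.08, 0.5], 0]]'

```text
clock: 7.45
position: [0.5121, -0.1276, 0.165]
ee_rot: [0.031, 0.918, -0.147, 0.367]
contact_force: [0.4, 0.1, -0.9]
width: -0.0004
gripper_force: 0.3
```

Emit:
drive_tool --rows '[[[0, 0, 0], [0.25, -0.1, 0.48], 0], [[0, 0, 0], [0.26, -0.1, 0.47], 0], [[0, 0, 0], [0.28, -0.1, 0.46], 0], [[0, 0, 0], [0.3, -0.1, 0.42], 0], [[0, 0, 0], [0.32, -0.12, 0.4], 0]]'

```text
clock: 8.07
position: [0.5262, -0.1328, 0.1872]
ee_rot: [0.031, 0.918, -0.147, 0.366]
contact_force: [-0.1, 1.0, -0.1]
width: 0.0
gripper_force: 0.3
```

```bash
python3 - <<'E'
from plan import *
print(s["contact_force"].round(1))
f0=np.arctan2(C[2]-.116,.088-C[0]);P=[C]+[arc(f) for f in np.arange(f0+.2,1.95,.2)]
print((np.diff(np.array(P),axis=0)@Z.T*100).round(2))
E
```

```text
d [ 0.681  0.068 -0.73 ] n [ 0.731 -0.001  0.682] C now [ 0.0075 -0.0002  0.1867] phi 0.7203838451961933 r 0.10714212532661456 8.075 [-0.48  0.02  2.26  0.95  0.2   0.53]
[-0.1  1.  -0.1]
[[ 1.55 -0.53  1.37]
 [ 1.7  -0.61  1.11]
 [ 1.87 -0.67  0.73]
 [ 1.97 -0.7   0.32]
 [ 1.99 -0.71 -0.1 ]
 [ 1.93 -0.69 -0.52]]
```

Emit:
drive_tool --rows '[[[0, 0, 0], [0.37, -0.13, 0.36], 0], [[0, 0, 0], [0.38, -0.13, 0.35], 0], [[0, 0, 0], [0.4, -0.14, 0.33], 0], [[0, 0, 0], [0.4, -0.14, 0.32], 0], [[0, 0, 0], [0.42, -0.15, 0.29], 0], [[0, 0, 0], [0.43, -0.15, 0.28], 0], [[0, 0, 0], [0.43, -0.15, 0.27], 0], [[0, 0, 0], [0.44, -0.16, 0.26], 0]]'

```text
clock: 9.07
position: [0.5598, -0.1446, 0.2116]
ee_rot: [0.031, 0.918, -0.147, 0.366]
contact_force: [0.2, 0.7, 0.6]
width: 0.0004
gripper_force: 0.1
```

Emit:
drive_tool --rows '[[[0, 0, 0], [0.46, -0.17, 0.2], 0], [[0, 0, 0], [0.47, -0.17, 0.18], 0], [[0, 0, 0], [0.47, -0.17, 0.18], 0], [[0, 0, 0], [0.47, -0.17, 0.16], 0]]'

```text
clock: 9.57
position: [0.5786, -0.1515, 0.2187]
ee_rot: [0.031, 0.918, -0.147, 0.366]
contact_force: [0.3, 0.7, -0.4]
width: -0.0002
gripper_force: 0.1
```

```bash
python3 - <<'E'
from plan import *
print(s["contact_force"].round(1))
f0=np.arctan2(C[2]-.116,.088-C[0]);P=[C]+[arc(f) for f in np.arange(f0+.2,1.95,.2)]
print((np.diff(np.array(P),axis=0)@Z.T*100).round(2))
b=eyes.get_image("side");a=cv2.resize(b[60:230,230:420],None,fx=3.5,fy=3.5);cv2.imwrite("pics/g.png",a[:590,:,::-1])
E
```

```text
d [ 0.681  0.069 -0.729] n [ 0.731 -0.002  0.682] C now [ 6.310e-02 -1.000e-04  2.182e-01] phi 1.3320497885179106 r 0.10513906384350742 9.575 [-0.46  0.06  2.12  0.59  0.27  0.91]
[ 0.3  0.7 -0.4]
[[ 1.96 -0.69  0.38]
 [ 1.99 -0.71 -0.13]
 [ 1.93 -0.69 -0.55]]
```

View pics/g.png

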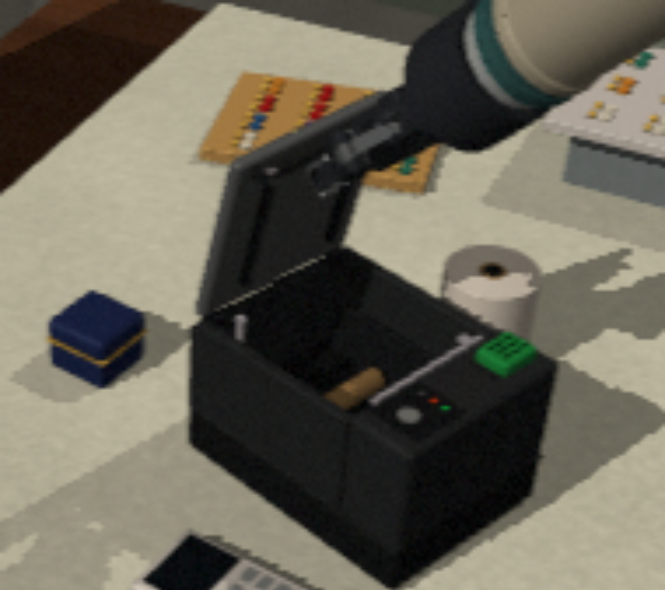

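The cover is close to upright and is following the fingertips at (330,180); the tab is back up. I'll continue.

Emit:
drive_tool --rows '[[[0, 0, 0], [0.49, -0.17, 0.1], 0], [[0, 0, 0], [0.49, -0.17, 0.1], 0], [[0, 0, 0], [0.49, -0.17, 0.09], 0], [[0, 0, 0], [0.49, -0.18, 0.08], 0], [[0, 0, 0], [0.5, -0.18, -0.02], 0], [[0, 0, 0], [0.5, -0.18, -0.03], 0], [[0, 0, 0], [0.5, -0.18, -0.04], 0], [[0, 0, 0], [0.49, -0.17, -0.04], 0]]'

```text
clock: 10.62
position: [0.6181, -0.1655, 0.2209]
ee_rot: [0.031, 0.918, -0.147, 0.366]
contact_force: [-0.4, 0.2, -0.4]
width: -0.0001
gripper_force: 0.0
```

Emit:
drive_tool --rows '[[[0, 0, 0], [0.4, -0.14, -0.12], 0], [[0, 0, 0], [0.3, -0.1, -0.1], 0], [[0, 0, 0], [0, 0, 0], 0], [[0, 0, 0], [0, 0, 0], 0]]'

```text
clock: 11.12
position: [0.6246, -0.1677, 0.2187]
ee_rot: [0.031, 0.918, -0.147, 0.366]
contact_force: [-0.7, -0.2, -0.1]
width: 0.0
gripper_force: 0.0
```

```bash
python3 - <<'E'
from plan import *
print(s["contact_force"].round(1))
E
```

```text
d [ 0.68   0.069 -0.73 ] n [ 0.731 -0.002  0.682] C now [1.119e-01 1.000e-04 2.182e-01] phi 1.8006054267002012 r 0.10493387332904286 11.125 [-0.45  0.13  2.03  0.53  0.27  0.98]
[-0.7 -0.2 -0.1]
```

Emit:
drive_tool --rows '[[[0, 0, 0], [0.2, -0.07, -0.06], 0], [[0, 0, 0], [0, 0, 0], 0], [[0, 0, 0], [0, 0, 0], 0], [[0, 0, 0], [0, 0, 0], 0], [[0, 0, 0], [0, 0, 0], 0], [[0, 0, 0], [0, 0, 0], 0], [[0, 0, 0], [0, 0, 0], 0], [[0, 0, 0], [0, 0, 0], 0]]'

```text
clock: 12.12
position: [0.6267, -0.1685, 0.2182]
ee_rot: [0.031, 0.918, -0.147, 0.367]
contact_force: [-1.0, -0.5, 0.3]
width: 0.0002
gripper_force: 0.0
```

Emit:
drive_tool --rows '[[[0, 0, 0], [-0.8, 0.3, 0], 0], [[0, 0, 0], [-2, 0.7, 0.3], 0], [[0, 0, 0], [-3, 1, 1], 0], [[0, 0, 0], [-3, 1, 1], 0], [[0, 0, 0], [-3, 1, 1], 0], [[0, 0, 0], [0, 0, 0], 0], [[0, 0, 0], [0, 0, 0], 0], [[0, 0, 0], [0, 0, 0], 0]]'

```text
clock: 13.12
position: [0.5092, -0.1287, 0.2511]
ee_rot: [0.031, 0.918, -0.147, 0.366]
contact_force: [0.3, 0.9, 0.8]
width: 0.0002
gripper_force: 0.0
```

```bash
python3 - <<'E'
from plan import *
print(s["contact_force"].round(1))
b=eyes.get_image("side");a=cv2.resize(b[60:230,230:420],None,fx=3.5,fy=3.5);cv2.imwrite("pics/k.png",a[:590,:,::-1])
for th in (1.75,1.92):
  q=W(p,[[.088-.132*np.cos(th),y,.116+.132*np.sin(th)] for y in (.068,-.068)]);print(th,((proj("side",q)-[230,60])*3.5).round(0).tolist())
E
```

```text
d [ 0.681  0.069 -0.73 ] n [ 0.731 -0.002  0.682] C now [-0.0098 -0.002   0.2505] phi 0.9420059981836082 r 0.1663638270825908 13.125 [-0.5  -0.11  2.17  0.49  0.38  1.  ]
[0.3 0.9 0.8]
1.75 [[176.0, 134.0], [329.0, 64.0]]
1.92 [[153.0, 130.0], [305.0, 61.0]]
```

View pics/k.png

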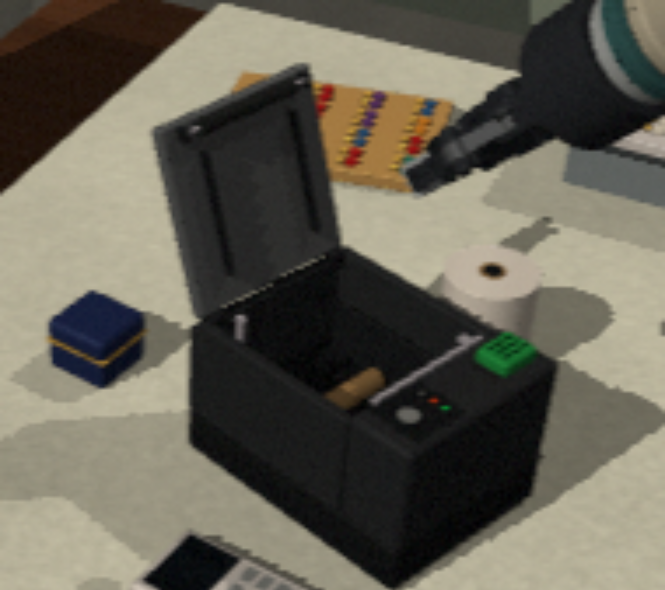

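The cover's top corners, at (155,130) and (307,65), match the 1.92 rad prediction. The tab is up, the arm is clear and the bystanders haven't moved.

```bash
python3 -c "
from rig import job
print(job.sign_off())"
```

```text
the job is handed in; nothing more can be done
None
```

The printer cover rests fully open at about 1.92 rad, judged from the side camera; the tab is back up, the arm is clear, nothing else was moved, and the job was handed in at about 13 s (no verdict was returned).

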